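# Pack three pressed tiles in the corner and close the row with the reversed rail

## Robot

A 6-joint arm with a two-finger parallel gripper is mounted at the origin on the work surface. World frame = base frame: x ahead of the robot, y to its left, z up, the work surface at z = 0. Lengths are in m, angles in degrees, forces in N, time in s.
With the tool pointing down it reaches from about 0.375 to 0.975 m from the base axis. Payload 3.8 kg.
Tool frame: the origin (TCP) lies on the centre line of the jaws, within the pads' length; the fingertips stand 11 mm ahead of it and the grasp point (between the pads) lies 8 mm behind it; z points along the fingers, y is the line along which they close (so a half turn about z gives the same grasp; the last joint's range is limited). The gripper opens to 85 mm and grips with 20 to 120 N. Pads are 22 mm wide; open, the fingers measure 114 mm over their backs; the gripper's body (76 mm by 85 mm) begins 54 mm behind the grasp point. The pads swing forward as they close: fully open they stand 13 mm farther back than shut.
Start: joints at [-77.057, 15.12, 91.902, -0, 72.978, -2.114], TCP at [0.175, -0.652, 0.242] pointing down, gripper open.
Joint ranges: [-150.88, 150.88], [-54.13, 125.18], [17.81, 147.31], [-75.09, 255.09], [0, 152.58], [-146.25, 146.25]. Speed limits (degrees/s): [147.25, 147.25, 180, 180, 180, 180].

## Interface

Orientations are given as a 3x3 rotation matrix whose columns are the frame's x, y, z axes.
In Python, from cell import get_obs, eyes, workorder gives the robot as it stands.
- The arm moves only by the tool step_arm, never from a script. Its argument "steps" is a list of rows, each an object of numbers: "claw": the opening, from 0 (shut) to 1 (fully open); "x", "y", "z": the shift along the world's x, y, z in mm; "ax", "ay", "az": the turn, a rotation vector about the world's x, y, z in degrees. In form: [{"claw": .., "x": .., "y": .., "z": .., "ax": .., "ay": .., "az": ..}, ...]. A call has 1 to 12 rows; each row is the pose to reach, as a shift and turn from the pose commanded when the call began; what a row does not reach only later rows make up. A row lasts 1/8 s, in which the tool goes at most 62.5 mm and 10.7 degrees, less where a joint would pass 70% of its speed; a pose out of reach is approached as far as the arm can. A call with a gripper value outside its range is refused whole. The fingers move at their own pace and stop on an object; the grip force is fixed at half the most. Time passes only in rows, so rows that repeat a pose let the fingers close. It gives the time, the measured TCP pose, the force, the opening and the grip force at its end, in the units of the state.
- get_obs(): the state, without advancing time (a new reading comes with each control period).
- eyes.camera(name): name is "scene" or "top" or "wrist"; returns a dict with "img" (420x560x3 uint8, blue, green, red), "range_z" (420x560 float32, m along the optical axis (not along the pixel's ray), 0 where there is no reading), "K" (3x3 intrinsics, pixels), "rvec" (rotation vector, rad) and "tvec" (3), from world to camera coordinates, as OpenCV has them. Camera axes: x right, y down, z forward; pixel columns grow to the right and rows downward; lengths in m; the calibration is good to about 2 mm. A picture is of the moment at which its call begins.
- workorder.close_job(): hands the job in; it is judged then, once.
The state is a dict: "t": time; "qpos": joint angles; "joint_vel": joint speeds; "joint_efforts": joint torques, N m; "position": TCP position; "tcp_rot": TCP orientation; "force": force on the tool from outside, world axes, zero at the start; "torque": the same for the moment, N m; "finger_gap": opening from 0.0 (shut) to 1.0 (fully open); "gripper_force": force on a finger pad.
Only numpy, scipy, OpenCV 4.12 (cv2) and the standard library are available. Lean on these libraries where they do the work, as an engineer would, in place of code of your own. Each camera call takes 0.05 s, during which the arm holds its last target. There are 200 camera calls.

## Task

First nudge the three flat rectangular tiles into one tight, straight row: 80 mm sides side by side, a 60 mm end of each flat against the long fence, and the row starting at the short end stop, with no gaps. Then draw the L-shaped rail out of the low shelf by its bare end until its handle is well clear of the shelf, put it down and let go, then lift it by its handle, turn it end for end and set it flat on the table so that its bar lies snug along the open front of the row and its lug closes the row's open end. Do not jam or strike the rail against the shelf, and leave the other things where they are.

Things in the scene. Friction and masses are not known exactly. Their poses are not given: they have to be found in the camera images.
- corner: Fixed aluminium corner, 30 mm high, 25 mm thick. Origin on the table at the inner corner. Long fence: inner face x = 0, from y = 0 to -300 mm, on the side away from the robot. Short end stop at its left end: inner face y = 0, from x = 0 to -110 mm. Tiles go on the x<0, y<0 side; packed, their centres are at x = -40 and y = -30, -90, -150 mm, in any order.
- tile0: Loose flat tile of grey recycled plastic with green and white flecks, 80 mm along its own x, 60 mm along its y, 20 mm thick, about 95 g; the three are alike. Origin at the centre of its underside. Starts flat on the table on the robot's side of the fence. In the row its x axis is parallel to the corner's x axis, either way round.
- tile1: Loose flat tile of grey recycled plastic with green and white flecks, 80 mm along its own x, 60 mm along its y, 20 mm thick, about 95 g; the three are alike. Origin at the centre of its underside. Starts flat on the table on the robot's side of the fence. In the row its x axis is parallel to the corner's x axis, either way round.
- tile2: Loose flat tile of grey recycled plastic with green and white flecks, 80 mm along its own x, 60 mm along its y, 20 mm thick, about 95 g; the three are alike. Origin at the centre of its underside. Starts flat on the table on the robot's side of the fence. In the row its x axis is parallel to the corner's x axis, either way round.
- rail: Loose L-shaped aluminium rail, 310 g, lying flat: bar 200 mm along its y, 24 mm wide, 20 mm high; origin mid-bar on the underside. At its -y end a lug (y = -100 to -76 mm) sticks out to x = +58 mm; the +y end is bare and starts about 80 mm out of the shelf. When placed, its axes point as the corner's do and its origin is at x = -92, y = -104 mm in the corner's frame (bare end 4 mm from the stop).
- handle: Upright black handle fixed on the rail: 14 mm thick (rail x), 50 mm long (rail y), 45 mm tall; origin at the centre of its underside, 20 mm above the rail's underside and at y = -10 mm (towards the lug) in the rail's frame. Its top is 65 mm above the rail's underside.
- rail_end (a point): Centre of the rail's bare end face, 10 mm above the underside, 100 mm from the rail's origin along its +y.
- lug_tip (a point): Centre of the free end face of the lug, at x = 58, y = -88, z = 10 mm in the rail's frame.
- shelf: Fixed low dark steel shelf, cork pad on top. Origin on the table at its centre; 140 mm along x, 130 mm along y, 98 mm high; roof underside 85 mm up; 8 mm side walls at x = +-66 mm; open at both y ends. The mouth is at y = -65 mm; the rail's +y points out of it along the shelf's -y. The rail must slide about 130 mm that way before it can be lifted.
- jar: Bystander: closed clear glass jar with a yellow cap, 96 mm across, 120 mm tall, on the right of the table. Origin at the centre of its underside.
- flask: Bystander: red metal drinking bottle, 70 mm across, 200 mm tall, on the left. Origin at the centre of its underside.
- can: Bystander: can with a paper label, 60 mm across, 80 mm tall, behind the shelf. Origin at the centre of its underside.
- puck: Bystander: round grey plastic disc, 68 mm across, 18 mm thick (not a tile), just left of the end stop. Origin at the centre of its underside.
- screwdriver: Bystander: screwdriver about 200 mm long, lying on the right of the table; its own x axis runs from handle to tip. Origin under its shaft, about where the handle ends.
- cup: Bystander: green plastic cup, 76 mm across, 90 mm tall, left rear. Origin at the centre of its underside.

How it is judged:
By the outcome, as a careful person would: the job done as asked, in the order asked, and still so for the second after the job is handed in, with the robot touching nothing.
It also fails if it takes over 72 s, if anything falls off the work surface, if the arm or the gripper's body presses on something with over 40 N, if the wrist force passes 120 N, or if a joint passes its speed limit or range.

## Working session

There is one attempt and no reset: what is moved stays moved. The work goes in short steps, Python scripts to look and compute and a tool call to move; the robot and the scene stay as the last step left them, time stands still between calls to the robot, and variables do not carry over. Pictures are saved under pics/ and viewed, at most 10 in all, crops included, and the job is handed in when it is done.

Besides the shell and the picture viewer there is one more tool, called after "Emit:" in YAML: its name, and indented under it one key for each argument. step_arm: Moves the arm, as the interface text tells. Its arguments: {"type":"object","properties":{"steps":{"type":"array","items":{"type":"object","properties":{"claw":{"type":"number"},"x":{"type":"number"},"y":{"type":"number"},"z":{"type":"number"},"ax":{"type":"number"},"ay":{"type":"number"},"az":{"type":"number"}}}}},"required":["steps"]}

```bash
mkdir -p pics; ls
cat > h.py <<'E'
import numpy as np, cv2
from cell import get_obs, eyes, workorder
def cap(n):
    c=eyes.camera(n); R=cv2.Rodrigues(np.array(c["rvec"],float))[0]; t=np.array(c["tvec"],float).ravel()
    K=np.array(c["K"]); z=c["range_z"]; v,u=np.mgrid[:420,:560]
    P=np.stack([(u-K[0,2])/K[0,0]*z,(v-K[1,2])/K[1,1]*z,z],-1)
    W=(P-t)@R; W[z==0]=np.nan
    return c["img"],W
E
python3 - <<'E'
from h import *
for n in("top","scene"):
    im,W=cap(n); cv2.imwrite(f"pics/{n}0.png",im); np.save(f"{n}0.npy",W)
    print(n,[np.round(W[r,c],3).tolist() for r,c in((20,20),(20,540),(400,20),(400,540),(210,280))])
print(get_obs())
E
```

```text
pics
top [[1.726, 1.509, -0.752], [1.704, -1.426, -0.729], [-0.383, 1.425, -0.761], [-0.366, -1.349, -0.738], [0.587, 0.016, 0.004]]
scene [[-1.157, -0.883, -0.282], [-0.42, 1.559, -0.16], [0.911, -0.696, 0.001], [1.074, 0.938, -0.755], [0.511, 0.033, -0.001]]
{'t': 0.1, 'qpos': array([-7.70580337e+01,  1.51664280e+01,  9.19742494e+01, -9.26817980e-04,
        7.29791564e+01, -2.11454423e+00]), 'joint_vel': array([ 0.02887882, -0.00663406, -0.05581823,  0.00186295,  0.07261965,
        0.13070567]), 'joint_efforts': array([ 2.43473578e-04, -5.16705930e+01, -3.68590665e+01, -1.35436153e-04,
        6.28352471e-03, -8.94824780e-06]), 'position': array([ 0.17518866, -0.6511922 ,  0.24106014]), 'tcp_rot': array([[ 9.65668865e-01,  2.59775690e-01, -4.83493986e-04],
       [ 2.59776132e-01, -9.65666723e-01,  2.03490051e-03],
       [ 6.17236307e-05, -2.09064027e-03, -9.99997813e-01]]), 'force': array([ 0.07368173, -1.03584402,  0.00203703]), 'torque': array([-0.01211452, -0.0488264 ,  0.0051842 ]), 'gripper_force': 0.0, 'finger_gap': 1.0077137401302243}
```

View pics/top0.png

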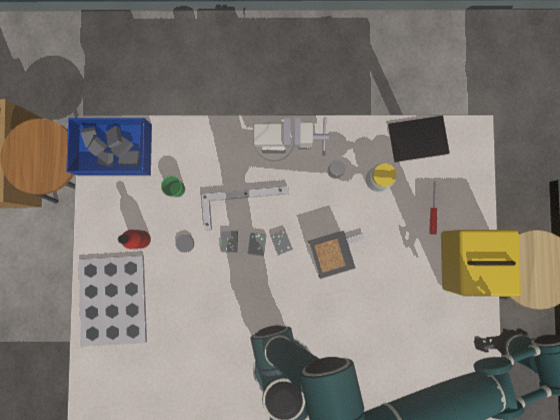

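View pics/scene0.png

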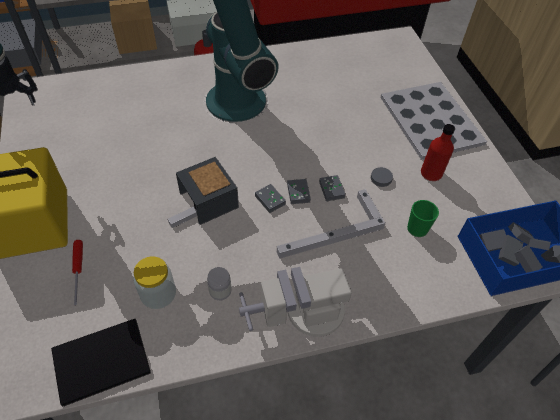

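The top view shows the corner (fence from (203,195) to (288,188), stop down to (208,228)), three tiles around (229,241), (256,243) and (281,239), and the shelf at (330,255) with the rail end at about (358,234). The scene view agrees. Next I'll take coarse positions from depth.

```bash
cat > m.py <<'E'
from h import *
def rects(W,lo,hi,xr,yr,amin=15):
    z=W[...,2]; m=((z>lo)&(z<hi)&(W[...,0]>xr[0])&(W[...,0]<xr[1])&(W[...,1]>yr[0])&(W[...,1]<yr[1])).astype(np.uint8)
    n,l,s,c=cv2.connectedComponentsWithStats(m,connectivity=4)
    for i in range(1,n):
        if s[i,4]<amin: continue
        p=(W[l==i][:,:2]*1000).astype(np.float32)
        r=cv2.minAreaRect(p); b=cv2.boxPoints(r)
        print(s[i,4],"px",np.round(c[i]),"c",np.round(r[0],1),"size",np.round(r[1],1),"ang",round(r[2],1),"z",round(float(np.median(W[l==i][:,2])),4),"box",np.round(b).astype(int).tolist())
E
python3 - <<'E'
from m import *
for n in("top","scene"):
    W=np.load(n+"0.npy"); xr=(.3,1.1); yr=(-.6,.6)
    for lo,hi in((.012,.026),(.0265,.036),(.09,.105)): print(n,lo); rects(W,lo,hi,xr,yr,20)
E
```

```text
top 0.012
1732 px [417. 138.] c [ 856.8 -505.4] size [151.  207.9] ang 8.7 z 0.0167 box [[766, -414], [798, -620], [947, -597], [916, -391]]
252 px [276. 152.] c [814.1  28.8] size [ 77.7 147.3] ang 20.5 z 0.0197 box [[752, 84], [803, -54], [876, -27], [825, 111]]
130 px [432. 219.] c [ 558.1 -553.2] size [ 25.6 123.9] ang 88.0 z 0.02 box [[496, -564], [620, -568], [620, -542], [497, -538]]
318 px [281. 242.] c [464.9  12.4] size [79.9 59.6] ang 21.0 z 0.0197 box [[417, 26], [438, -30], [513, -1], [492, 55]]
328 px [229. 241.] c [468.2 206.8] size [78.3 60.9] ang 0.1 z 0.0196 box [[429, 237], [429, 176], [507, 176], [507, 237]]
311 px [256. 244.] c [458.4 103.8] size [60.  79.5] ang 83.7 z 0.0196 box [[416, 78], [495, 70], [501, 129], [422, 138]]
105 px [355. 239.] c [ 478.7 -264.2] size [23.8 65.1] ang 19.6 z 0.0201 box [[457, -238], [478, -299], [501, -291], [479, -230]]
237 px [184. 244.] c [460.6 372.3] size [65.1 63.3] ang 90.0 z 0.0178 box [[429, 340], [492, 340], [492, 405], [429, 405]]
544 px [133. 272.] c [356.9 563.4] size [113.   76.1] ang 2.5 z 0.0181 box [[299, 599], [30
[... 5392 characters left out ...]
7.4 z 0.0962 box [[336, -128], [376, -254], [516, -210], [476, -84]]
110 px [ 58. 211.] c [ 429.  -579.5] size [ 19.6 175.5] ang 83.1 z 0.0971 box [[341, -579], [515, -600], [517, -580], [343, -559]]
223 px [154. 285.] c [ 725.  -347.6] size [57.7 93. ] ang 16.7 z 0.0956 box [[684, -311], [711, -400], [766, -384], [739, -295]]
217 px [324. 307.] c [892.7  50.1] size [116.9  15.1] ang 89.3 z 0.0948 box [[884, -8], [900, -8], [901, 108], [886, 109]]
199 px [251. 309.] c [ 852.1 -129. ] size [40.8 60.9] ang 25.8 z 0.095 box [[820, -110], [847, -165], [884, -147], [857, -93]]
62 px [277. 316.] c [887.3 -74.7] size [47.   6.1] ang 87.2 z 0.0979 box [[883, -98], [889, -98], [892, -51], [885, -51]]
```

Measured sizes match the given ones (tiles 80x60 at z 20 mm, shelf 140x130 at 97 mm, fence at 30 mm). I'll move above the row for a close look.

Emit:
step_arm:
  steps:
    - {"claw":1,"x":345,"y":452,"z":60,"az":-10}
    - {"claw":1,"x":345,"y":452,"z":60,"az":-10}
    - {"claw":1,"x":345,"y":452,"z":60,"az":-10}
    - {"claw":1,"x":345,"y":452,"z":60,"az":-10}
    - {"claw":1,"x":345,"y":452,"z":60,"az":-10}
    - {"claw":1,"x":345,"y":452,"z":60,"az":-10}
    - {"claw":1,"x":345,"y":452,"z":60,"az":-10}
    - {"claw":1,"x":345,"y":452,"z":60,"az":-10}
    - {"claw":1,"x":345,"y":452,"z":60,"az":-10}
    - {"claw":1,"x":345,"y":600,"z":60,"az":-10}
    - {"claw":1,"x":345,"y":600,"z":60,"az":-10}
    - {"claw":1,"x":345,"y":600,"z":60,"az":-10}

```text
schema error: expected keys claw, x, y, z, ax, ay, az
```

Emit:
step_arm:
  steps:
    - {"claw":1,"y":182}
    - {"claw":1,"y":182}
    - {"claw":1,"y":182}
    - {"claw":1,"y":182}

```text
schema error: expected keys claw, x, y, z, ax, ay, az
```

Run:
```python
from m import *
im,W=cap("wrist"); cv2.imwrite("pics/w1.png",im); np.save("w1.npy",W)
o=get_obs(); print(o['t'],o['position'],o['qpos'].round(1))
for lo,hi in((.013,.025),(.0265,.036)): print(lo); rects(W,lo,hi,(.3,1.1),(-.6,.6),300)
```

```text
0.15 [ 0.17524785 -0.65128504  0.24124858] [-77.1  15.2  92.    0.   73.   -2.1]
0.013
0.0265
```

View pics/w1.png

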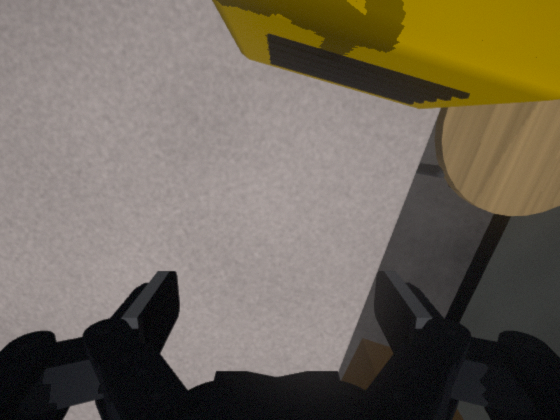

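All seven keys are required, and no move was made. The picture only shows the yellow box's edge and the fingers, with the camera looking along tool +x. Resending with full rows.

Emit:
step_arm:
  steps:
    - {"claw":1,"x":295,"y":452,"z":100,"ax":0,"ay":0,"az":-10}
    - {"claw":1,"x":295,"y":452,"z":100,"ax":0,"ay":0,"az":-10}
    - {"claw":1,"x":295,"y":452,"z":100,"ax":0,"ay":0,"az":-10}
    - {"claw":1,"x":295,"y":452,"z":100,"ax":0,"ay":0,"az":-10}
    - {"claw":1,"x":295,"y":452,"z":100,"ax":0,"ay":0,"az":-10}
    - {"claw":1,"x":295,"y":452,"z":100,"ax":0,"ay":0,"az":-10}
    - {"claw":1,"x":295,"y":452,"z":100,"ax":0,"ay":0,"az":-10}
    - {"claw":1,"x":255,"y":782,"z":100,"ax":0,"ay":0,"az":-10}
    - {"claw":1,"x":255,"y":782,"z":100,"ax":0,"ay":0,"az":-10}
    - {"claw":1,"x":255,"y":782,"z":100,"ax":0,"ay":0,"az":-10}
    - {"claw":1,"x":255,"y":782,"z":100,"ax":0,"ay":0,"az":-10}
    - {"claw":1,"x":255,"y":782,"z":100,"ax":0,"ay":0,"az":-10}

```text
t: 1.65
position: [0.4247, 0.0221, 0.337]
tcp_rot: [[0.996, 0.088, 0.001], [0.088, -0.996, -0.0], [0.001, 0.0, -1.0]]
force: [1.8, 0.5, -1.3]
finger_gap: 0.999
gripper_force: 0.0
```

Emit:
step_arm:
  steps:
    - {"claw":1,"x":0,"y":0,"z":0,"ax":0,"ay":0,"az":0}
    - {"claw":1,"x":0,"y":0,"z":0,"ax":0,"ay":0,"az":0}

```text
t: 1.9
position: [0.425, 0.0202, 0.3368]
tcp_rot: [[0.996, 0.09, -0.0], [0.09, -0.996, -0.001], [-0.0, 0.001, -1.0]]
force: [0.2, -0.0, -0.2]
finger_gap: 1.002
gripper_force: 0.0
```

Run:
```python
from m import *
im,W=cap("wrist"); cv2.imwrite("pics/w2.png",im); np.save("w2.npy",W)
o=get_obs(); print(o['t'],o['position'],o['qpos'].round(1))
for lo,hi in((.013,.025),(.0265,.036)): print(lo); rects(W,lo,hi,(.3,1.1),(-.6,.6),300)
```

```text
1.95 [0.42502023 0.0194111  0.33669099] [ -0.7 -15.5 112.6  -0.   82.9  84.3]
0.013
480 px [76. 43.] c [560.4 277.6] size [21.5 97.7] ang 82.3 z 0.0186 box [[511, 273], [607, 260], [610, 282], [513, 295]]
3009 px [138. 124.] c [472. 206.] size [60.9 80. ] ang 88.6 z 0.0197 box [[431, 177], [511, 175], [513, 236], [433, 237]]
1672 px [ 16. 121.] c [462.2 362.1] size [46.3 67.4] ang 81.6 z 0.0174 box [[426, 344], [492, 334], [499, 380], [432, 390]]
2825 px [217. 140.] c [461.1 102.2] size [60.2 80.2] ang 83.5 z 0.0198 box [[418, 77], [498, 68], [504, 128], [425, 137]]
2795 px [286. 141.] c [467.8  11. ] size [80.1 59.9] ang 21.2 z 0.02 box [[420, 24], [441, -31], [516, -2], [494, 53]]
415 px [507. 147.] c [ 487.7 -282.8] size [24.3 29.8] ang 18.2 z 0.0202 box [[471, -272], [481, -301], [504, -293], [495, -265]]
477 px [375. 193.] c [ 407.6 -119.2] size [70.1 14.1] ang 15.6 z 0.02 box [[372, -122], [376, -135], [443, -117], [439, -103]]
0.0265
1856 px [62. 42.] c [559.7 289.1] size [91.2 26.7] ang 4.9 z 0.0295 box [[513, 299], [515, 272], [606, 280], [604, 306]]
```

View pics/w2.png

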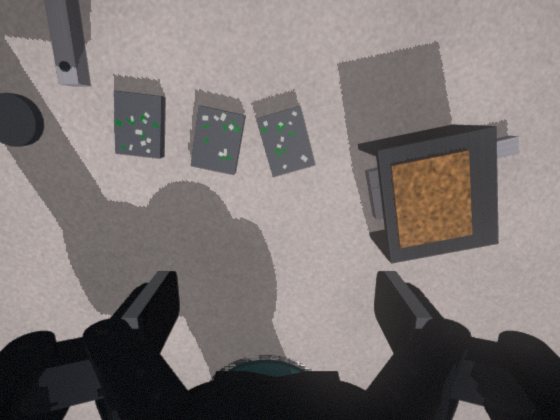

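The wrist picture shows the tiles at (138,124), (217,140) and (286,141), the stop at the top left, the shelf on the right with the lug at (375,193) and the rail's bare end at (507,147). Starting with the right tile (yaw 21°).

Emit:
step_arm:
  steps:
    - {"claw":0.85,"x":43,"y":-8,"z":-60,"ax":0,"ay":0,"az":8}
    - {"claw":0.85,"x":43,"y":-8,"z":-120,"ax":0,"ay":0,"az":16}
    - {"claw":0.85,"x":43,"y":-8,"z":-180,"ax":0,"ay":0,"az":16}
    - {"claw":0.85,"x":43,"y":-8,"z":-240,"ax":0,"ay":0,"az":16}
    - {"claw":0.85,"x":43,"y":-8,"z":-285,"ax":0,"ay":0,"az":16}
    - {"claw":0.85,"x":43,"y":-8,"z":-310,"ax":0,"ay":0,"az":16}
    - {"claw":0.85,"x":43,"y":-8,"z":-322,"ax":0,"ay":0,"az":16}
    - {"claw":0.6,"x":43,"y":-8,"z":-322,"ax":0,"ay":0,"az":16}
    - {"claw":0.6,"x":43,"y":-8,"z":-322,"ax":0,"ay":0,"az":16}
    - {"claw":0.6,"x":43,"y":-8,"z":-322,"ax":0,"ay":0,"az":16}

```text
t: 3.2
position: [0.4693, 0.012, 0.0161]
tcp_rot: [[0.933, 0.359, 0.002], [0.359, -0.933, -0.0], [0.002, 0.001, -1.0]]
force: [0.4, -0.6, -1.1]
finger_gap: 0.684
gripper_force: 65.7
```

Emit:
step_arm:
  steps:
    - {"claw":0.6,"x":30,"y":10,"z":0,"ax":0,"ay":0,"az":-4}
    - {"claw":0.6,"x":65,"y":24,"z":0,"ax":0,"ay":0,"az":-8}
    - {"claw":0.6,"x":100,"y":38,"z":0,"ax":0,"ay":0,"az":-12}
    - {"claw":0.6,"x":118,"y":45,"z":0,"ax":0,"ay":0,"az":-16}
    - {"claw":0.6,"x":124,"y":47,"z":0,"ax":0,"ay":0,"az":-16}
    - {"claw":0.6,"x":127,"y":47,"z":0,"ax":0,"ay":0,"az":-16}
    - {"claw":0.6,"x":127,"y":47,"z":0,"ax":0,"ay":0,"az":-16}

```text
t: 4.08
position: [0.5944, 0.0589, 0.0149]
tcp_rot: [[0.996, 0.089, -0.001], [0.089, -0.996, -0.0], [-0.001, 0.0, -1.0]]
force: [0.2, 0.2, -2.0]
finger_gap: 0.683
gripper_force: 65.8
```

Run:
```python
from m import *
im,W=cap("wrist"); cv2.imwrite("pics/w3.png",im)
o=get_obs(); print(o['t'],o['position'],o['force'])
for n in("wrist","top","scene"):
  if n!="wrist": im,W=cap(n)
  print(n); rects(W,.027,.034,(.5,.7),(-.05,.33),40)
  rects(W,.013,.025,(.5,.7),(-.05,.28),100)
```

```text
4.125 [0.59423918 0.05888306 0.01485527] [-0.08422845 -0.18440032 -1.79994924]
wrist
36724 px [253. 147.] c [656.4  74.2] size [ 24.8 178.3] ang 5.1 z 0.0299 box [[636, 162], [652, -16], [677, -14], [661, 164]]
367 px [354. 296.] c [599.8  30.1] size [ 6.7 23.2] ang 78.1 z 0.0307 box [[588, 29], [610, 24], [612, 31], [589, 36]]
355 px [198. 296.] c [594.4  88.6] size [23.3  6.9] ang 22.1 z 0.0306 box [[582, 87], [585, 81], [606, 90], [604, 96]]
106 px [172. 291.] c [599.2 100.3] size [1.5 4.6] ang 4.1 z 0.031 box [[598, 103], [599, 98], [600, 98], [600, 103]]
103 px [380. 291.] c [606.4  19.6] size [1.5 4.9] ang 4.8 z 0.0305 box [[605, 22], [606, 17], [607, 17], [607, 22]]
24865 px [276. 283.] c [595.6  59.1] size [81.3 85.6] ang 5.9 z 0.0203 box [[551, 98], [560, 12], [640, 21], [632, 106]]
top
81 px [232. 195.] c [642.3 198.3] size [24.3 67.6] ang 4.8 z 0.0298 box [[627, 231], [633, 164], [657, 166], [652, 233]]
126 px [207. 205.] c [591.3 287.4] size [ 41.4 110.6] ang 84.8 z 0.0302 box [[534, 272], [644, 262], [648, 303], [538, 313]]
scene
877 px [338. 228.] c [601.2 144.5] size [136.8 330.5] ang 7.2 z 0.0301 box [[512, 300], [554, -28], [690, -11], [648, 317]]
376 px [298. 230.] c [603.6  57.9] size [68.8 73. ] ang 11.6 z 0.0198 box [[562, 87], [577, 15], [645, 29], [630, 101]]
136 px [343. 237.] c [658.3 182.4] size [  6.5 192.7] ang 5.2 z 0.0189 box [[646, 278], [664, 86], [670, 87], [653, 279]]
```

View pics/w3.png

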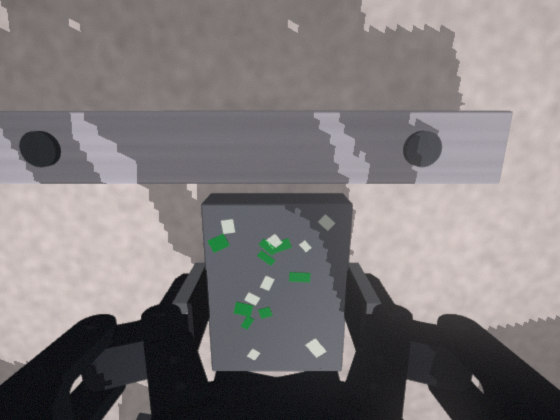

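The close view shows the tile gripped and squared, its front edge about 9 mm from the fence face (image rows 185–195). I'll press it on gently.

Emit:
step_arm:
  steps:
    - {"claw":0.6,"x":5,"y":0.4,"z":0,"ax":0,"ay":0,"az":0}
    - {"claw":0.6,"x":8,"y":0.7,"z":0,"ax":0,"ay":0,"az":0}
    - {"claw":0.6,"x":9,"y":0.8,"z":0,"ax":0,"ay":0,"az":0}
    - {"claw":0.6,"x":9,"y":0.8,"z":0,"ax":0,"ay":0,"az":0}

```text
t: 4.72
position: [0.6038, 0.0599, 0.0148]
tcp_rot: [[0.996, 0.088, -0.001], [0.088, -0.996, -0.0], [-0.001, 0.0, -1.0]]
force: [-0.7, -0.0, -0.5]
finger_gap: 0.681
gripper_force: 65.9
```

Emit:
step_arm:
  steps:
    - {"claw":0.6,"x":1,"y":0.1,"z":0,"ax":0,"ay":0,"az":0}
    - {"claw":0.6,"x":2,"y":0.2,"z":0,"ax":0,"ay":0,"az":0}
    - {"claw":0.6,"x":2,"y":0.2,"z":0,"ax":0,"ay":0,"az":0}

```text
t: 5.1
position: [0.6039, 0.0599, 0.0146]
tcp_rot: [[0.996, 0.088, -0.005], [0.088, -0.996, -0.001], [-0.005, 0.0, -1.0]]
force: [-7.2, -0.4, 4.1]
finger_gap: 0.681
gripper_force: 66.5
```

Emit:
step_arm:
  steps:
    - {"claw":0.82,"x":0,"y":0,"z":0,"ax":0,"ay":0,"az":0}
    - {"claw":0.82,"x":0,"y":0,"z":0,"ax":0,"ay":0,"az":0}
    - {"claw":0.85,"x":0,"y":0,"z":50,"ax":0,"ay":0,"az":0}
    - {"claw":0.85,"x":-50,"y":15,"z":60,"ax":0,"ay":0,"az":-5}
    - {"claw":0.85,"x":-100,"y":30,"z":60,"ax":0,"ay":0,"az":-11.6}
    - {"claw":0.85,"x":-143.5,"y":43,"z":50,"ax":0,"ay":0,"az":-11.6}
    - {"claw":0.85,"x":-143.5,"y":43,"z":20,"ax":0,"ay":0,"az":-11.6}
    - {"claw":0.85,"x":-143.5,"y":43,"z":1,"ax":0,"ay":0,"az":-11.6}
    - {"claw":0.6,"x":-143.5,"y":43,"z":1,"ax":0,"ay":0,"az":-11.6}
    - {"claw":0.6,"x":-143.5,"y":43,"z":1,"ax":0,"ay":0,"az":-11.6}
    - {"claw":0.6,"x":-143.5,"y":43,"z":1,"ax":0,"ay":0,"az":-11.6}

```text
t: 6.48
position: [0.4638, 0.1033, 0.0169]
tcp_rot: [[0.993, -0.114, 0.002], [-0.114, -0.993, 0.0], [0.002, -0.001, -1.0]]
force: [0.7, 0.0, -0.4]
finger_gap: 0.681
gripper_force: 65.3
```

Emit:
step_arm:
  steps:
    - {"claw":0.6,"x":30,"y":10,"z":0,"ax":0,"ay":0,"az":4}
    - {"claw":0.6,"x":65,"y":22,"z":0,"ax":0,"ay":0,"az":8}
    - {"claw":0.6,"x":100,"y":32,"z":-1,"ax":0,"ay":0,"az":11.8}
    - {"claw":0.6,"x":122,"y":40,"z":-1,"ax":0,"ay":0,"az":11.8}
    - {"claw":0.6,"x":128,"y":41,"z":-1,"ax":0,"ay":0,"az":11.8}
    - {"claw":0.6,"x":130,"y":41,"z":-1,"ax":0,"ay":0,"az":11.8}
    - {"claw":0.6,"x":132,"y":41,"z":-1,"ax":0,"ay":0,"az":11.8}
    - {"claw":0.6,"x":133,"y":41,"z":-1,"ax":0,"ay":0,"az":11.8}
    - {"claw":0.6,"x":133,"y":41,"z":-1,"ax":0,"ay":0,"az":11.8}

```text
t: 7.6
position: [0.595, 0.1439, 0.0151]
tcp_rot: [[0.996, 0.092, -0.001], [0.092, -0.996, -0.0], [-0.001, 0.0, -1.0]]
force: [-4.3, -0.5, 5.0]
finger_gap: 0.681
gripper_force: 65.9
```

Emit:
step_arm:
  steps:
    - {"claw":0.82,"x":0,"y":0,"z":0,"ax":0,"ay":0,"az":0}
    - {"claw":0.82,"x":0,"y":0,"z":0,"ax":0,"ay":0,"az":0}
    - {"claw":0.85,"x":0,"y":0,"z":50,"ax":0,"ay":0,"az":0}
    - {"claw":0.85,"x":-45,"y":23,"z":60,"ax":0,"ay":0,"az":-5.5}
    - {"claw":0.85,"x":-90,"y":45,"z":60,"ax":0,"ay":0,"az":-5.5}
    - {"claw":0.85,"x":-124,"y":62.5,"z":50,"ax":0,"ay":0,"az":-5.5}
    - {"claw":0.85,"x":-124,"y":62.5,"z":20,"ax":0,"ay":0,"az":-5.5}
    - {"claw":0.85,"x":-124,"y":62.5,"z":1,"ax":0,"ay":0,"az":-5.5}
    - {"claw":0.6,"x":-124,"y":62.5,"z":1,"ax":0,"ay":0,"az":-5.5}
    - {"claw":0.6,"x":-124,"y":62.5,"z":1,"ax":0,"ay":0,"az":-5.5}
    - {"claw":0.6,"x":-124,"y":62.5,"z":1,"ax":0,"ay":0,"az":-5.5}

```text
t: 8.98
position: [0.4726, 0.2069, 0.0168]
tcp_rot: [[1.0, -0.004, 0.002], [-0.004, -1.0, 0.001], [0.002, -0.001, -1.0]]
force: [-0.2, -0.2, -0.4]
finger_gap: 0.687
gripper_force: 65.4
```

Emit:
step_arm:
  steps:
    - {"claw":0.6,"x":30,"y":5,"z":0,"ax":0,"ay":0,"az":3}
    - {"claw":0.6,"x":65,"y":10,"z":0,"ax":0,"ay":0,"az":5.4}
    - {"claw":0.6,"x":95,"y":16,"z":-1,"ax":0,"ay":0,"az":5.4}
    - {"claw":0.6,"x":106,"y":18,"z":-1,"ax":0,"ay":0,"az":5.4}
    - {"claw":0.6,"x":111,"y":18.5,"z":-1,"ax":0,"ay":0,"az":5.4}
    - {"claw":0.6,"x":113,"y":18.5,"z":-1,"ax":0,"ay":0,"az":5.4}
    - {"claw":0.6,"x":114.5,"y":18.5,"z":-1,"ax":0,"ay":0,"az":5.4}
    - {"claw":0.6,"x":115.5,"y":18.5,"z":-1,"ax":0,"ay":0,"az":5.4}
    - {"claw":0.6,"x":115.5,"y":18.5,"z":-1,"ax":0,"ay":0,"az":5.4}

```text
t: 10.1
position: [0.5868, 0.2252, 0.015]
tcp_rot: [[0.996, 0.09, -0.0], [0.09, -0.996, -0.0], [-0.0, 0.0, -1.0]]
force: [-0.8, 0.1, -1.2]
finger_gap: 0.681
gripper_force: 65.5
```

Another 2 mm, then release, rise, and go to the right of the row with the fingers shut.

Emit:
step_arm:
  steps:
    - {"claw":0.6,"x":1,"y":0.1,"z":0,"ax":0,"ay":0,"az":0}
    - {"claw":0.6,"x":2,"y":0.2,"z":0,"ax":0,"ay":0,"az":0}
    - {"claw":0.6,"x":2,"y":0.2,"z":0,"ax":0,"ay":0,"az":0}

```text
t: 10.48
position: [0.587, 0.2251, 0.0146]
tcp_rot: [[0.996, 0.09, -0.004], [0.09, -0.996, -0.001], [-0.005, 0.001, -1.0]]
force: [-5.7, -0.8, 4.0]
finger_gap: 0.682
gripper_force: 66.0
```

Emit:
step_arm:
  steps:
    - {"claw":0.76,"x":-1,"y":0,"z":0,"ax":0,"ay":0,"az":0}
    - {"claw":0.76,"x":-1,"y":0,"z":0,"ax":0,"ay":0,"az":0}
    - {"claw":0.76,"x":-1,"y":0,"z":45,"ax":0,"ay":0,"az":0}
    - {"claw":0,"x":4,"y":-50,"z":60,"ax":0,"ay":0,"az":0}
    - {"claw":0,"x":9,"y":-110,"z":60,"ax":0,"ay":0,"az":0}
    - {"claw":0,"x":14,"y":-170,"z":60,"ax":0,"ay":0,"az":0}
    - {"claw":0,"x":19,"y":-218,"z":60,"ax":0,"ay":0,"az":0}
    - {"claw":0,"x":19,"y":-218,"z":60,"ax":0,"ay":0,"az":0}
    - {"claw":0,"x":19,"y":-218,"z":20,"ax":0,"ay":0,"az":0}
    - {"claw":0,"x":19,"y":-218,"z":2,"ax":0,"ay":0,"az":0}
    - {"claw":0,"x":19,"y":-218,"z":2,"ax":0,"ay":0,"az":0}

```text
t: 11.85
position: [0.6063, 0.0083, 0.015]
tcp_rot: [[0.996, 0.091, -0.004], [0.091, -0.996, 0.0], [-0.004, -0.001, -1.0]]
force: [0.1, -0.2, -0.0]
finger_gap: 0.002
gripper_force: 0.0
```

Run:
```python
from m import *
im,W=cap("wrist"); cv2.imwrite("pics/w4.png",im)
o=get_obs(); print(o['t'],o['position'],o['force'],o['finger_gap'])
rects(W,.013,.025,(.5,.7),(-.05,.28),100)
```

```text
11.9 [0.6075864  0.00824161 0.01634977] [0.08196338 0.5197659  0.61851797] 0.002438686392404678
517 px [196. 131.] c [671.6  46. ] size [  0.2 116.5] ang 5.1 z 0.0182 box [[666, 104], [677, -12], [677, -12], [666, 104]]
6464 px [ 20. 299.] c [596.9 123.9] size [80.4 22.7] ang 4.0 z 0.0195 box [[556, 132], [558, 110], [638, 115], [636, 138]]
17433 px [150. 263.] c [607.7  60.6] size [70.1 60.7] ang 5.0 z 0.0199 box [[570, 88], [575, 27], [645, 33], [640, 94]]
795 px [277. 274.] c [616.9   9.4] size [ 5.8 27.2] ang 5.2 z 0.0195 box [[613, 23], [615, -4], [621, -4], [619, 23]]
158 px [172. 361.] c [567.8  53.7] size [ 5.4 13.6] ang 34.9 z 0.0199 box [[562, 58], [570, 47], [574, 50], [566, 61]]
```

View pics/w4.png

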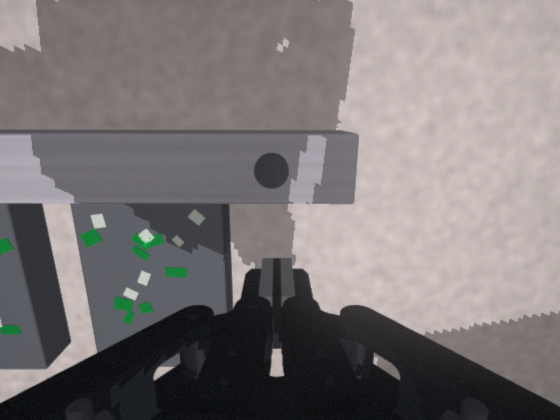

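The tile touches the fence (row 203). The shut fingers stand about 6 mm to the right of the tile's edge at column 230. Pushing the row towards the stop.

Emit:
step_arm:
  steps:
    - {"claw":0,"x":-0.5,"y":6,"z":0,"ax":0,"ay":0,"az":0}
    - {"claw":0,"x":-1.3,"y":15,"z":0,"ax":0,"ay":0,"az":0}
    - {"claw":0,"x":-2.2,"y":24,"z":0,"ax":0,"ay":0,"az":0}
    - {"claw":0,"x":-3,"y":33,"z":0,"ax":0,"ay":0,"az":0}
    - {"claw":0,"x":-3.8,"y":42,"z":0,"ax":0,"ay":0,"az":0}
    - {"claw":0,"x":-4.6,"y":51,"z":0,"ax":0,"ay":0,"az":0}
    - {"claw":0,"x":-5.4,"y":60,"z":0,"ax":0,"ay":0,"az":0}
    - {"claw":0,"x":-6,"y":67,"z":0,"ax":0,"ay":0,"az":0}
    - {"claw":0,"x":-6.5,"y":72,"z":0,"ax":0,"ay":0,"az":0}
    - {"claw":0,"x":-6.8,"y":75,"z":0,"ax":0,"ay":0,"az":0}
    - {"claw":0,"x":-6.8,"y":75,"z":0,"ax":0,"ay":0,"az":0}

```text
t: 13.28
position: [0.6013, 0.0828, 0.0168]
tcp_rot: [[0.996, 0.09, -0.0], [0.09, -0.996, 0.0], [0.0, -0.0, -1.0]]
force: [1.1, -2.2, 2.4]
finger_gap: 0.001
gripper_force: 1.3
```

Emit:
step_arm:
  steps:
    - {"claw":0,"x":-0.1,"y":1.5,"z":0,"ax":0,"ay":0,"az":0}
    - {"claw":0,"x":-0.2,"y":2.5,"z":0,"ax":0,"ay":0,"az":0}
    - {"claw":0,"x":-0.2,"y":2.5,"z":0,"ax":0,"ay":0,"az":0}

```text
t: 13.65
position: [0.6009, 0.085, 0.0168]
tcp_rot: [[0.996, 0.09, -0.001], [0.09, -0.996, 0.0], [-0.001, -0.0, -1.0]]
force: [-0.5, -4.4, 2.0]
finger_gap: 0.002
gripper_force: 1.8
```

Emit:
step_arm:
  steps:
    - {"claw":0,"x":-0.1,"y":1,"z":0,"ax":0,"ay":0,"az":0}
    - {"claw":0,"x":-0.2,"y":2,"z":0,"ax":0,"ay":0,"az":0}
    - {"claw":0,"x":-0.2,"y":2,"z":0,"ax":0,"ay":0,"az":0}

```text
t: 14.02
position: [0.6008, 0.0866, 0.0168]
tcp_rot: [[0.996, 0.09, -0.0], [0.09, -0.996, -0.001], [-0.0, 0.001, -1.0]]
force: [0.6, -4.5, 2.1]
finger_gap: 0.003
gripper_force: 2.7
```

Run:
```python
from m import *
im,W=cap("wrist"); cv2.imwrite("pics/w5.png",im)
o=get_obs(); print(o['t'],o['position'],o['force'],o['finger_gap'])
rects(W,.013,.025,(.5,.7),(-.05,.33),100)
```

```text
14.075 [0.60077851 0.0865359  0.01683532] [ 0.59678944 -4.87421398  2.74424784] -0.0029681446895601935
870 px [329. 136.] c [669.1  73.1] size [  0.2 171.4] ang 5.1 z 0.0203 box [[661, 158], [677, -12], [677, -12], [662, 158]]
33437 px [112. 275.] c [594.9 144.6] size [ 81.  143.7] ang 5.6 z 0.0199 box [[548, 212], [562, 69], [642, 77], [628, 220]]
202 px [170. 363.] c [560.4 133. ] size [ 5.2 14.6] ang 37.9 z 0.0199 box [[554, 137], [563, 126], [567, 129], [558, 140]]
```

View pics/w5.png

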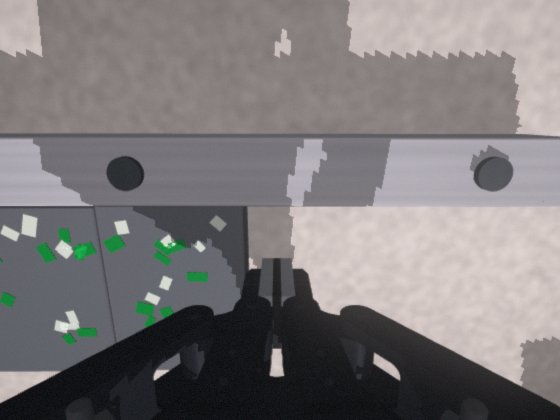

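Tiles are touching each other with a tight seam at column 97. Pushing a bit further until the stop resists.

Emit:
step_arm:
  steps:
    - {"claw":0,"x":-0.1,"y":1,"z":0,"ax":0,"ay":0,"az":0}
    - {"claw":0,"x":-0.2,"y":2.2,"z":0,"ax":0,"ay":0,"az":0}
    - {"claw":0,"x":-0.2,"y":2.2,"z":0,"ax":0,"ay":0,"az":0}

```text
t: 14.45
position: [0.6007, 0.0868, 0.0168]
tcp_rot: [[0.996, 0.091, -0.0], [0.091, -0.996, -0.003], [-0.001, 0.003, -1.0]]
force: [1.1, -12.3, 2.6]
finger_gap: -0.004
gripper_force: 6.2
```

Emit:
step_arm:
  steps:
    - {"claw":0,"x":0.3,"y":-6,"z":0,"ax":0,"ay":0,"az":0}
    - {"claw":0,"x":0.3,"y":-8,"z":50,"ax":0,"ay":0,"az":0}
    - {"claw":0,"x":-50,"y":40,"z":90,"ax":0,"ay":0,"az":0}
    - {"claw":0,"x":-85,"y":65,"z":130,"ax":0,"ay":0,"az":0}
    - {"claw":0,"x":-110,"y":85,"z":170,"ax":0,"ay":0,"az":0}
    - {"claw":0,"x":-118,"y":94,"z":185,"ax":0,"ay":0,"az":0}
    - {"claw":0,"x":-118,"y":94,"z":185,"ax":0,"ay":0,"az":0}
    - {"claw":0,"x":-118,"y":94,"z":185,"ax":0,"ay":0,"az":0}

```text
t: 15.45
position: [0.4824, 0.1825, 0.2]
tcp_rot: [[0.996, 0.09, -0.003], [0.09, -0.996, -0.001], [-0.003, 0.001, -1.0]]
force: [-0.3, -0.8, -0.7]
finger_gap: -0.003
gripper_force: 0.0
```

Run:
```python
from m import *
im,W=cap("wrist"); cv2.imwrite("pics/w6.png",im); np.save("w6.npy",W)
o=get_obs(); print(o['t'],o['position'],o['force'],o['finger_gap'])
rects(W,.013,.025,(.5,.7),(-.05,.33),100)
rects(W,.027,.034,(.5,.7),(-.05,.33),100)
```

```text
15.5 [0.48227219 0.18223356 0.1997037 ] [ 0.37928605  0.3072857  -0.68395813] -0.0035074142363081704
22270 px [282.  69.] c [584.4 129.8] size [110.1 299.5] ang 5.2 z 0.0199 box [[516, 274], [543, -24], [653, -14], [625, 284]]
11186 px [274.  36.] c [589.1 141.5] size [121.4 326. ] ang 5.4 z 0.0298 box [[513, 298], [544, -26], [665, -15], [634, 310]]
```

View pics/w6.png

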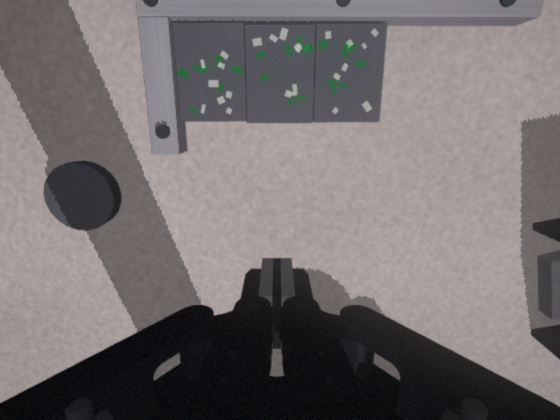

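The row is tight against the fence and stop: seams are closed at columns 246 and 315, and the front edge runs straight at rows 121–123. I'll fit its front and open-end edges for the rail target.

Run:
```python
from m import *
W=np.load("w6.npy"); a=np.radians(5.2); R=np.array([[np.cos(a),-np.sin(a)],[np.sin(a),np.cos(a)]])
m=(W[...,2]>.0185)&(W[...,2]<.0215)
p=((W[m][:,:2]*1000-[624.5,284])@R)
p=p[(p[:,0]>-95)&(p[:,0]<-8)&(p[:,1]<-4)&(p[:,1]>-195)]
f=np.array([(y,p[abs(p[:,1]-y)<2][:,0].min()) for y in range(-175,-5,10)])
e=np.array([(x,p[abs(p[:,0]-x)<2][:,1].min()) for x in range(-75,-10,10)])
print(f[:,1].round(1),np.polyfit(f[:,0],f[:,1],1)); print(e[:,1].round(1),np.polyfit(e[:,0],e[:,1],1)); print(p[:,0].max())
```

```text
[-81.  -81.  -81.  -81.  -81.  -81.  -81.8 -81.8 -81.8 -81.8 -81.8 -81.8
 -80.9 -80.9 -80.9 -80.8 -80.8] [ 7.91005069e-04 -8.11707717e+01]
[-180.5 -180.7 -180.6 -180.8 -180.6 -180.6 -180.5] [ 1.01646785e-04 -1.80610967e+02]
-8.002342680698384
```

Emit:
step_arm:
  steps:
    - {"claw":0.6,"x":6,"y":-60,"z":20,"ax":0,"ay":0,"az":-10}
    - {"claw":0.6,"x":6,"y":-120,"z":20,"ax":0,"ay":0,"az":-20}
    - {"claw":0.6,"x":6,"y":-180,"z":20,"ax":0,"ay":0,"az":-30}
    - {"claw":0.6,"x":6,"y":-240,"z":20,"ax":0,"ay":0,"az":-40}
    - {"claw":0.6,"x":6,"y":-300,"z":20,"ax":0,"ay":0,"az":-50}
    - {"claw":0.6,"x":6,"y":-360,"z":20,"ax":0,"ay":0,"az":-60}
    - {"claw":0.6,"x":6,"y":-420,"z":20,"ax":0,"ay":0,"az":-70}
    - {"claw":0.6,"x":6,"y":-467,"z":20,"ax":0,"ay":0,"az":-77}
    - {"claw":0.6,"x":6,"y":-467,"z":0,"ax":0,"ay":0,"az":-77}
    - {"claw":0.6,"x":6,"y":-467,"z":0,"ax":0,"ay":0,"az":-77}

```text
t: 16.75
position: [0.4863, -0.2829, 0.1976]
tcp_rot: [[0.311, -0.95, -0.007], [-0.95, -0.311, 0.005], [-0.007, 0.005, -1.0]]
force: [-0.1, 0.0, 0.2]
finger_gap: 0.601
gripper_force: 0.0
```

Run:
```python
from m import *
o=get_obs(); print(o['t'],o['position'],o['qpos'].round(1)); print(o['tcp_rot'].round(3))
im,W=cap("wrist"); cv2.imwrite("pics/w7.png",im)
rects(W,.013,.025,(.4,.6),(-.4,-.2),60)
im,W=cap("scene"); rects(W,.016,.024,(.4,.6),(-.4,-.2),60)
```

```text
16.75 [ 0.4862651  -0.28291895  0.19755759] [-32.7   5.2 108.4   0.   66.9 129.1]
[[ 0.311 -0.95  -0.007]
 [-0.95  -0.311  0.005]
 [-0.007  0.005 -1.   ]]
2235 px [276. 225.] c [ 475.4 -246.3] size [ 24.  105.6] ang 19.0 z 0.0198 box [[447, -200], [481, -300], [504, -292], [470, -192]]
179 px [181. 216.] c [ 480.  -254.3] size [28.1 84.7] ang 19.8 z 0.0194 box [[452, -219], [481, -299], [508, -289], [479, -210]]
```

View pics/w7.png

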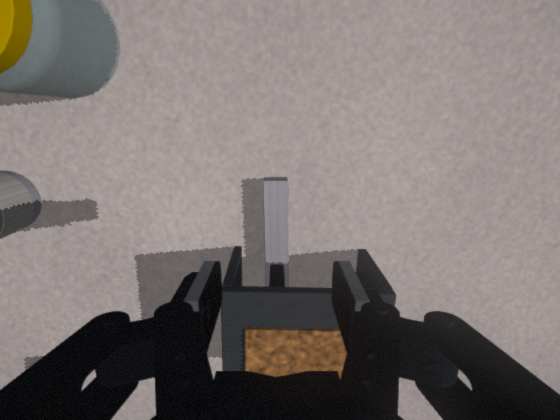

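The picture shows the bare rail end running straight ahead from (277,262) to (277,178), centred between the fingers. The shelf is behind it and the jar is well to the left.

Emit:
step_arm:
  steps:
    - {"claw":0.6,"x":2,"y":-1,"z":-60,"ax":0,"ay":0,"az":0.9}
    - {"claw":0.6,"x":2,"y":-1,"z":-110,"ax":0,"ay":0,"az":0.9}
    - {"claw":0.6,"x":2,"y":-1,"z":-150,"ax":0,"ay":0,"az":0.9}
    - {"claw":0.6,"x":2,"y":-1,"z":-170,"ax":0,"ay":0,"az":0.9}
    - {"claw":0.6,"x":2,"y":-1,"z":-181,"ax":0,"ay":0,"az":0.9}
    - {"claw":0.15,"x":2,"y":-1,"z":-181,"ax":0,"ay":0,"az":0.9}
    - {"claw":0.15,"x":2,"y":-1,"z":-181,"ax":0,"ay":0,"az":0.9}
    - {"claw":0.15,"x":2,"y":-1,"z":-181,"ax":0,"ay":0,"az":0.9}
    - {"claw":0.15,"x":2,"y":-1,"z":-181,"ax":0,"ay":0,"az":0.9}

```text
t: 17.98
position: [0.4914, -0.2851, 0.0222]
tcp_rot: [[0.327, -0.945, 0.001], [-0.945, -0.327, -0.001], [0.001, -0.001, -1.0]]
force: [-1.0, 2.0, 4.6]
finger_gap: 0.259
gripper_force: 59.9
```

Emit:
step_arm:
  steps:
    - {"claw":0.15,"x":3.3,"y":-9.5,"z":0,"ax":0,"ay":0,"az":0}
    - {"claw":0.15,"x":9,"y":-26,"z":0,"ax":0,"ay":0,"az":0}
    - {"claw":0.15,"x":15,"y":-44,"z":0,"ax":0,"ay":0,"az":0}
    - {"claw":0.15,"x":22,"y":-63,"z":0,"ax":0,"ay":0,"az":0}
    - {"claw":0.15,"x":28,"y":-82,"z":0,"ax":0,"ay":0,"az":0}
    - {"claw":0.15,"x":35,"y":-101,"z":0,"ax":0,"ay":0,"az":0}
    - {"claw":0.15,"x":41,"y":-120,"z":0,"ax":0,"ay":0,"az":0}
    - {"claw":0.15,"x":48,"y":-139,"z":0,"ax":0,"ay":0,"az":0}
    - {"claw":0.15,"x":52,"y":-151,"z":0,"ax":0,"ay":0,"az":0}
    - {"claw":0.15,"x":52,"y":-151,"z":0,"ax":0,"ay":0,"az":0}
    - {"claw":0.15,"x":52,"y":-151,"z":0,"ax":0,"ay":0,"az":0}

```text
t: 19.35
position: [0.5436, -0.4371, 0.0222]
tcp_rot: [[0.326, -0.945, 0.002], [-0.945, -0.326, -0.002], [0.003, -0.001, -1.0]]
force: [0.2, -1.5, 5.3]
finger_gap: 0.259
gripper_force: 60.0
```

Run:
```python
from m import *
for n in("top","scene"):
  im,W=cap(n); print(n)
  rects(W,.015,.0245,(.4,.65),(-.5,-.2),30)
  rects(W,.055,.07,(.45,.6),(-.4,-.22),5)
```

```text
top
92 px [392. 225.] c [ 527.7 -397.6] size [26.8 68.1] ang 23.8 z 0.0186 box [[502, -372], [529, -434], [554, -423], [526, -361]]
144 px [361. 241.] c [ 466.5 -295. ] size [69.6 63.7] ang 19.9 z 0.0191 box [[423, -277], [445, -337], [510, -313], [488, -253]]
52 px [379. 231.] c [ 507.5 -341.6] size [13.5 50. ] ang 19.7 z 0.0641 box [[493, -320], [510, -367], [522, -363], [505, -316]]
scene
466 px [158. 225.] c [ 489.3 -346.1] size [ 72.6 173. ] ang 20.0 z 0.0195 box [[426, -277], [485, -440], [553, -415], [494, -252]]
98 px [150. 221.] c [ 512.1 -342.2] size [19.2 50. ] ang 16.0 z 0.0639 box [[496, -321], [510, -369], [528, -364], [514, -315]]
```

Emit:
step_arm:
  steps:
    - {"claw":0.5,"x":0,"y":0,"z":0,"ax":0,"ay":0,"az":0}
    - {"claw":0.5,"x":0,"y":0,"z":0,"ax":0,"ay":0,"az":0}
    - {"claw":0.5,"x":0,"y":0,"z":45,"ax":0,"ay":0,"az":0}
    - {"claw":0.5,"x":0,"y":0,"z":90,"ax":0,"ay":0,"az":0}
    - {"claw":0.5,"x":-17,"y":47,"z":95,"ax":0,"ay":0,"az":0}
    - {"claw":0.5,"x":-32.5,"y":93.5,"z":95,"ax":0,"ay":0,"az":0}
    - {"claw":0.5,"x":-32.5,"y":93.5,"z":60,"ax":0,"ay":0,"az":0}
    - {"claw":0.5,"x":-32.5,"y":93.5,"z":30,"ax":0,"ay":0,"az":0}
    - {"claw":0.5,"x":-32.5,"y":93.5,"z":21,"ax":0,"ay":0,"az":0}
    - {"claw":0,"x":-32.5,"y":93.5,"z":21,"ax":0,"ay":0,"az":0}
    - {"claw":0,"x":-32.5,"y":93.5,"z":21,"ax":0,"ay":0,"az":0}
    - {"claw":0,"x":-32.5,"y":93.5,"z":21,"ax":0,"ay":0,"az":0}

```text
t: 20.95
position: [0.5107, -0.3428, 0.0427]
tcp_rot: [[0.326, -0.945, 0.001], [-0.945, -0.326, -0.001], [0.001, -0.001, -1.0]]
force: [-0.2, -1.2, -2.2]
finger_gap: 0.159
gripper_force: 62.7
```

Emit:
step_arm:
  steps:
    - {"claw":0,"x":0,"y":0,"z":20,"ax":0,"ay":0,"az":0}
    - {"claw":0,"x":0,"y":0,"z":65,"ax":0,"ay":0,"az":0}
    - {"claw":0,"x":0,"y":0,"z":115,"ax":0,"ay":0,"az":0}
    - {"claw":0,"x":0,"y":0,"z":150,"ax":0,"ay":0,"az":5}
    - {"claw":0,"x":5,"y":30,"z":160,"ax":0,"ay":0,"az":15}
    - {"claw":0,"x":10,"y":70,"z":160,"ax":0,"ay":0,"az":25}
    - {"claw":0,"x":15,"y":110,"z":160,"ax":0,"ay":0,"az":35}
    - {"claw":0,"x":20,"y":150,"z":160,"ax":0,"ay":0,"az":45}
    - {"claw":0,"x":25,"y":190,"z":160,"ax":0,"ay":0,"az":55}
    - {"claw":0,"x":25,"y":230,"z":160,"ax":0,"ay":0,"az":65}
    - {"claw":0,"x":25,"y":270,"z":160,"ax":0,"ay":0,"az":75}
    - {"claw":0,"x":25,"y":310,"z":160,"ax":0,"ay":0,"az":85}

```text
t: 22.45
position: [0.5353, -0.0311, 0.2037]
tcp_rot: [[0.969, 0.248, 0.002], [0.248, -0.969, -0.0], [0.002, 0.001, -1.0]]
force: [0.2, 0.7, -4.0]
finger_gap: 0.15
gripper_force: 62.3
```

Emit:
step_arm:
  steps:
    - {"claw":0,"x":0,"y":30,"z":0,"ax":0,"ay":0,"az":10}
    - {"claw":0,"x":0,"y":60,"z":0,"ax":0,"ay":0,"az":20}
    - {"claw":0,"x":0,"y":90,"z":0,"ax":0,"ay":0,"az":30}
    - {"claw":0,"x":0,"y":120,"z":0,"ax":0,"ay":0,"az":40}
    - {"claw":0,"x":0,"y":150,"z":0,"ax":0,"ay":0,"az":50}
    - {"claw":0,"x":0,"y":175,"z":0,"ax":0,"ay":0,"az":60}
    - {"claw":0,"x":0,"y":186,"z":0,"ax":0,"ay":0,"az":70}
    - {"claw":0,"x":0,"y":186,"z":0,"ax":0,"ay":0,"az":80}
    - {"claw":0,"x":0,"y":186,"z":-10,"ax":0,"ay":0,"az":81}
    - {"claw":0,"x":0,"y":186,"z":-20,"ax":0,"ay":0,"az":81}
    - {"claw":0,"x":0,"y":186,"z":-20,"ax":0,"ay":0,"az":81}

```text
t: 23.82
position: [0.534, 0.1531, 0.1804]
tcp_rot: [[-0.086, 0.996, -0.003], [0.996, 0.086, -0.001], [-0.0, -0.003, -1.0]]
force: [-0.5, 0.2, -3.9]
finger_gap: 0.152
gripper_force: 62.3
```

Run:
```python
from m import *
o=get_obs(); print(o['t'],o['position'],o['qpos'].round(1),o['force'],o['finger_gap']); print(o['tcp_rot'].round(3))
im,W=cap("wrist"); cv2.imwrite("pics/w8.png",im); np.save("w8.npy",W)
rects(W,.13,.19,(.3,.7),(-.1,.4),60)
im,W=cap("top"); np.save("t8.npy",W); rects(W,.1,.18,(.4,.7),(-.1,.4),20)
```

```text
23.825 [0.53395981 0.1530703  0.18035733] [ 13.4   5.1 110.4   0.   64.7   8.5] [-0.47870484  0.16765403 -3.86628965] 0.15228150840262414
[[-0.086  0.996 -0.003]
 [ 0.996  0.086 -0.001]
 [-0.    -0.003 -1.   ]]
12632 px [276. 139.] c [531.  210.5] size [ 40.4 106.7] ang 4.6 z 0.1577 box [[507, 262], [515, 156], [555, 159], [547, 265]]
504 px [279. 366.] c [541.8  95.2] size [25.7 19.6] ang 5.9 z 0.1578 box [[528, 104], [530, 84], [556, 87], [554, 106]]
212 px [259. 216.] c [561.1  92.7] size [71.3 52.1] ang 2.5 z 0.1577 box [[524, 117], [527, 65], [598, 68], [596, 120]]
```

View pics/w8.png

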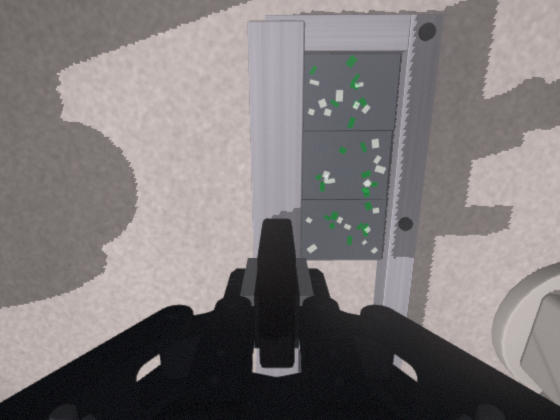

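The rail hangs level above the open front: bar from (276,22) down, lug hidden near the fingers, tiles visible to its right. Next, the bar against the row in the same picture.

Run:
```python
from m import *
W=np.load("w8.npy"); a=np.radians(5.2); R=np.array([[np.cos(a),-np.sin(a)],[np.sin(a),np.cos(a)]])
O=[624,283.5]
def C(m): return np.c_[(W[m][:,:2]*1000-O)@R, W[m][:,2]*1000]
p=C((W[...,2]>.155)&(W[...,2]<.162)); p=p[(p[:,1]>-95)]
for y in range(-90,0,10):
    q=p[abs(p[:,1]-y)<1.5]; 
    if len(q): print(y,q[:,0].min().round(1),q[:,0].max().round(1),np.median(q[:,2]).round(1))
print("end",p[:,1].max())
t=C((W[...,2]>.018)&(W[...,2]<.022)); t=t[(t[:,0]>-90)&(t[:,0]<-10)]
for x in (-70,-50,-30): q=t[abs(t[:,0]-x)<2]; q=q[q[:,1]>-195]; print("tile end",x,q[:,1].min().round(1),q[:,1].max().round(1))
o=get_obs(); print((o['position'][:2]*1000-O)@R)
```

```text
-90 -111.6 -88.0 157.6
-80 -111.4 -88.1 157.6
-70 -111.6 -87.7 157.6
-60 -111.3 -88.0 157.6
-50 -111.5 -87.7 157.4
-40 -111.7 -87.8 157.5
-30 -111.4 -88.0 157.5
-20 -111.5 -87.8 157.6
-10 -111.2 -88.7 156.6
end -10.987343801704986
tile end -70 -179.8 -0.5
tile end -50 -179.4 -0.4
tile end -30 -179.6 -0.5
[-100.46588217 -121.57621852]
```

Yaw matches to under 0.3°, with about 7 mm clearance in both directions, so I'll lower straight down.

Emit:
step_arm:
  steps:
    - {"claw":0,"x":0,"y":0,"z":-40,"ax":0,"ay":0,"az":0}
    - {"claw":0,"x":0,"y":0,"z":-80,"ax":0,"ay":0,"az":0}
    - {"claw":0,"x":0,"y":0,"z":-110,"ax":0,"ay":0,"az":0}
    - {"claw":0,"x":0,"y":0,"z":-126,"ax":0,"ay":0,"az":0}
    - {"claw":0,"x":0,"y":0,"z":-133,"ax":0,"ay":0,"az":0}
    - {"claw":0,"x":0,"y":0,"z":-136,"ax":0,"ay":0,"az":0}
    - {"claw":0,"x":0,"y":0,"z":-136,"ax":0,"ay":0,"az":0}

```text
t: 24.8
position: [0.5362, 0.1538, 0.047]
tcp_rot: [[-0.088, 0.996, 0.002], [0.996, 0.088, 0.0], [0.0, 0.002, -1.0]]
force: [-0.7, 1.0, -3.6]
finger_gap: 0.152
gripper_force: 62.3
```

Emit:
step_arm:
  steps:
    - {"claw":0,"x":0,"y":0,"z":-2,"ax":0,"ay":0,"az":0}
    - {"claw":0,"x":0,"y":0,"z":-4,"ax":0,"ay":0,"az":0}
    - {"claw":0,"x":0,"y":0,"z":-4,"ax":0,"ay":0,"az":0}

```text
t: 25.18
position: [0.5359, 0.1538, 0.0427]
tcp_rot: [[-0.088, 0.996, 0.001], [0.996, 0.088, 0.0], [0.0, 0.001, -1.0]]
force: [0.2, -0.7, 0.4]
finger_gap: 0.15
gripper_force: 62.8
```

Emit:
step_arm:
  steps:
    - {"claw":0,"x":2,"y":0.2,"z":0,"ax":0,"ay":0,"az":0}
    - {"claw":0,"x":4,"y":0.4,"z":0,"ax":0,"ay":0,"az":0}
    - {"claw":0,"x":5,"y":0.5,"z":0,"ax":0,"ay":0,"az":0}
    - {"claw":0,"x":6,"y":0.6,"z":0,"ax":0,"ay":0,"az":0}
    - {"claw":0,"x":6,"y":0.6,"z":0,"ax":0,"ay":0,"az":0}

```text
t: 25.8
position: [0.5389, 0.154, 0.0427]
tcp_rot: [[-0.088, 0.996, -0.005], [0.996, 0.088, -0.001], [-0.0, -0.005, -1.0]]
force: [-9.2, -1.2, 11.1]
finger_gap: 0.153
gripper_force: 64.5
```

Emit:
step_arm:
  steps:
    - {"claw":0,"x":-2.5,"y":-0.2,"z":0,"ax":0,"ay":0,"az":0}
    - {"claw":0,"x":-2.7,"y":2,"z":0,"ax":0,"ay":0,"az":0}
    - {"claw":0,"x":-2.9,"y":4,"z":0,"ax":0,"ay":0,"az":0}
    - {"claw":0,"x":-3,"y":5,"z":0,"ax":0,"ay":0,"az":0}
    - {"claw":0,"x":-3,"y":5,"z":0,"ax":0,"ay":0,"az":0}

```text
t: 26.42
position: [0.5394, 0.1587, 0.0426]
tcp_rot: [[-0.088, 0.996, 0.002], [0.996, 0.088, -0.001], [-0.001, 0.002, -1.0]]
force: [0.7, -5.5, 4.4]
finger_gap: 0.16
gripper_force: 63.6
```

```bash
cat > fit.py <<'E'
from m import *
im,W=cap("wrist"); cv2.imwrite("pics/last.png",im)
a=np.radians(5.2); R=np.array([[np.cos(a),-np.sin(a)],[np.sin(a),np.cos(a)]]); O=[624,283.5]
m=(W[...,2]>.0185)&(W[...,2]<.0215); p=(W[m][:,:2]*1000-O)@R
for y in range(-90,0,10):
    q=p[abs(p[:,1]-y)<1.5]; x=np.sort(q[:,0]); x=x[(x>-125)&(x<-8)]
    if len(x): d=np.diff(x); k=d.argmax(); print(y,"min",x[0].round(1),"gap",d[k].round(1),"at",x[k].round(1),x[k+1].round(1))
b=p[(abs(p[:,0]+92)<8)]; print("bar end y",b[:,1].max())
o=get_obs(); print(o['t'],(o['position'][:2]*1000-O)@R,o['force'].round(1))
E
python3 fit.py
```

```text
-90 min -105.8 gap 0.5 at -105.7 -105.2
-80 min -105.5 gap 0.5 at -38.4 -37.9
-70 min -105.8 gap 0.9 at -82.3 -81.4
-60 min -105.5 gap 0.9 at -82.0 -81.2
-50 min -105.7 gap 2.1 at -82.2 -80.1
-40 min -105.9 gap 1.7 at -82.0 -80.2
-30 min -105.6 gap 2.1 at -82.1 -80.0
-20 min -105.8 gap 2.1 at -82.4 -80.3
-10 min -106.0 gap 2.0 at -82.1 -80.1
bar end y 0.1825364616924683
26.475 [ -95.58151616 -116.55477444] [ 1.2 -4.8  4.7]
```

View pics/last.png

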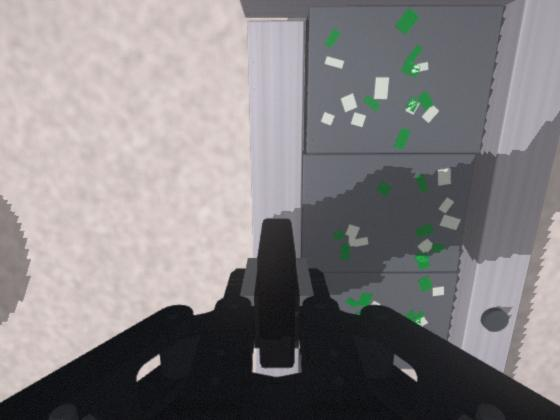

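The picture (the 11th I've opened, one over the allowance; I won't open more) shows the bar 4 mm short of the stop. The middle tile stands about 1 mm proud at column 303, keeping the bar off the first tile. I'll ease off in y, then press in x through the bar.

Emit:
step_arm:
  steps:
    - {"claw":0,"x":0.1,"y":-2.5,"z":0,"ax":0,"ay":0,"az":0}
    - {"claw":0,"x":2,"y":-2.3,"z":0,"ax":0,"ay":0,"az":0}
    - {"claw":0,"x":4,"y":-2.1,"z":0,"ax":0,"ay":0,"az":0}
    - {"claw":0,"x":6,"y":-2,"z":0,"ax":0,"ay":0,"az":0}
    - {"claw":0,"x":6,"y":-2,"z":0,"ax":0,"ay":0,"az":0}

```text
t: 27.1
position: [0.5399, 0.158, 0.0427]
tcp_rot: [[-0.088, 0.996, -0.009], [0.996, 0.088, 0.0], [0.001, -0.009, -1.0]]
force: [-15.6, 2.4, 21.1]
finger_gap: 0.154
gripper_force: 66.0
```

```bash
python3 fit.py
```

```text
-90 min -105.4 gap 0.5 at -75.0 -74.5
-80 min -105.3 gap 0.5 at -91.9 -91.4
-70 min -105.5 gap 0.5 at -92.3 -91.9
-60 min -105.2 gap 0.5 at -92.8 -92.3
-50 min -105.5 gap 1.7 at -81.9 -80.2
-40 min -105.2 gap 1.6 at -81.6 -80.0
-30 min -105.4 gap 1.6 at -81.8 -80.2
-20 min -105.5 gap 1.6 at -81.6 -80.0
-10 min -105.3 gap 1.5 at -81.8 -80.3
bar end y 0.12558155780666597
27.15 [ -95.10268256 -117.35350002] [-15.4   2.4  21.7]
```

Emit:
step_arm:
  steps:
    - {"claw":0,"x":-4,"y":-0.3,"z":0,"ax":0,"ay":0,"az":0}
    - {"claw":0.35,"x":-4,"y":-0.3,"z":0,"ax":0,"ay":0,"az":0}
    - {"claw":0.35,"x":-4,"y":-0.3,"z":0,"ax":0,"ay":0,"az":0}
    - {"claw":0.35,"x":-4,"y":-0.3,"z":40,"ax":0,"ay":0,"az":0}
    - {"claw":0,"x":-4,"y":-0.3,"z":75,"ax":0,"ay":0,"az":0}
    - {"claw":0,"x":-42,"y":46,"z":75,"ax":0,"ay":0,"az":0}
    - {"claw":0,"x":-42,"y":46,"z":75,"ax":0,"ay":0,"az":0}
    - {"claw":0,"x":-42,"y":46,"z":30,"ax":0,"ay":0,"az":0}
    - {"claw":0,"x":-42,"y":46,"z":-10,"ax":0,"ay":0,"az":0}
    - {"claw":0,"x":-42,"y":46,"z":-26,"ax":0,"ay":0,"az":0}
    - {"claw":0,"x":-42,"y":46,"z":-26,"ax":0,"ay":0,"az":0}

```text
t: 28.52
position: [0.5014, 0.2024, 0.0146]
tcp_rot: [[-0.088, 0.996, -0.003], [0.996, 0.088, -0.001], [-0.001, -0.003, -1.0]]
force: [0.4, 0.5, -0.5]
finger_gap: -0.0
gripper_force: 0.0
```

```bash
python3 fit.py
```

```text
-90 min -65.4 gap 0.8 at -65.2 -64.5
-80 min -105.8 gap 17.7 at -100.7 -83.0
-70 min -105.9 gap 0.5 at -40.6 -40.1
-60 min -124.6 gap 15.0 at -121.2 -106.2
-50 min -106.0 gap 1.6 at -82.1 -80.6
-40 min -106.3 gap 1.6 at -82.4 -80.8
-30 min -106.2 gap 1.4 at -82.2 -80.7
-20 min -106.3 gap 1.8 at -82.3 -80.6
-10 min -106.3 gap 1.8 at -82.2 -80.4
bar end y -6.6035986619794205
28.575 [-128.11132854  -69.22475005] [-0.1 -0.6  0.5]
```

Emit:
step_arm:
  steps:
    - {"claw":0,"x":5,"y":0.5,"z":0,"ax":0,"ay":0,"az":0}
    - {"claw":0,"x":8,"y":0.7,"z":0,"ax":0,"ay":0,"az":0}
    - {"claw":0,"x":10,"y":0.9,"z":0,"ax":0,"ay":0,"az":0}
    - {"claw":0,"x":12,"y":1.1,"z":0,"ax":0,"ay":0,"az":0}
    - {"claw":0,"x":12,"y":1.1,"z":0,"ax":0,"ay":0,"az":0}

```text
t: 29.2
position: [0.5122, 0.2044, 0.0168]
tcp_rot: [[-0.088, 0.996, -0.005], [0.996, 0.088, -0.0], [-0.0, -0.005, -1.0]]
force: [-8.9, -0.1, 8.1]
finger_gap: -0.002
gripper_force: 4.6
```

```bash
python3 fit.py
```

```text
-90 min -53.8 gap 0.4 at -53.8 -53.3
-80 min -94.7 gap 16.1 at -89.2 -73.1
-70 min -101.6 gap 0.4 at -29.9 -29.6
-60 min -124.7 gap 14.4 at -124.2 -109.8
-50 min -103.3 gap 0.4 at -53.4 -53.0
-40 min -103.2 gap 0.5 at -56.3 -55.8
-30 min -102.9 gap 0.3 at -102.2 -101.8
-20 min -102.9 gap 0.3 at -49.1 -48.8
-10 min -102.7 gap 0.3 at -32.1 -31.7
bar end y -6.48389191982146
29.25 [-118.54264762  -68.6757831 ] [-9.2  0.7  7.2]
```

Emit:
step_arm:
  steps:
    - {"claw":0,"x":-14,"y":-1.2,"z":0,"ax":0,"ay":0,"az":0}
    - {"claw":0,"x":-14,"y":-1.2,"z":25,"ax":0,"ay":0,"az":0}
    - {"claw":0,"x":-10,"y":-48,"z":30,"ax":0,"ay":0,"az":0}
    - {"claw":0,"x":-5.3,"y":-97,"z":25,"ax":0,"ay":0,"az":0}
    - {"claw":0,"x":-5.3,"y":-97,"z":0,"ax":0,"ay":0,"az":0}
    - {"claw":0,"x":0,"y":-96.5,"z":0,"ax":0,"ay":0,"az":0}
    - {"claw":0,"x":5,"y":-96,"z":0,"ax":0,"ay":0,"az":0}
    - {"claw":0,"x":8.7,"y":-95.7,"z":0,"ax":0,"ay":0,"az":0}
    - {"claw":0,"x":10,"y":-95.6,"z":0,"ax":0,"ay":0,"az":0}
    - {"claw":0,"x":10,"y":-95.6,"z":0,"ax":0,"ay":0,"az":0}

```text
t: 30.5
position: [0.5215, 0.1089, 0.0164]
tcp_rot: [[-0.089, 0.996, -0.006], [0.996, 0.089, -0.001], [-0.001, -0.007, -1.0]]
force: [-10.2, -2.3, 8.9]
finger_gap: 0.002
gripper_force: 5.2
```

Emit:
step_arm:
  steps:
    - {"claw":0,"x":-14,"y":-1.2,"z":0,"ax":0,"ay":0,"az":0}
    - {"claw":0,"x":-14,"y":-1.2,"z":25,"ax":0,"ay":0,"az":0}
    - {"claw":0,"x":-9,"y":-58,"z":30,"ax":0,"ay":0,"az":0}
    - {"claw":0,"x":20,"y":-60,"z":30,"ax":0,"ay":0,"az":0}
    - {"claw":0,"x":45.5,"y":-58,"z":25,"ax":0,"ay":0,"az":0}
    - {"claw":0,"x":45.5,"y":-58,"z":0,"ax":0,"ay":0,"az":0}
    - {"claw":0,"x":45,"y":-53,"z":0,"ax":0,"ay":0,"az":0}
    - {"claw":0,"x":44.7,"y":-49,"z":0,"ax":0,"ay":0,"az":0}
    - {"claw":0,"x":44.7,"y":-49,"z":0,"ax":0,"ay":0,"az":0}

```text
t: 31.62
position: [0.5694, 0.0604, 0.017]
tcp_rot: [[-0.089, 0.996, 0.002], [0.996, 0.089, 0.0], [0.0, 0.002, -1.0]]
force: [-0.5, -0.2, 0.1]
finger_gap: 0.001
gripper_force: 0.0
```

Emit:
step_arm:
  steps:
    - {"claw":0,"x":-0.2,"y":2,"z":0,"ax":0,"ay":0,"az":0}
    - {"claw":0,"x":-0.3,"y":3.5,"z":0,"ax":0,"ay":0,"az":0}
    - {"claw":0,"x":-0.3,"y":3.5,"z":0,"ax":0,"ay":0,"az":0}

```text
t: 32.0
position: [0.5694, 0.0622, 0.0171]
tcp_rot: [[-0.089, 0.996, 0.002], [0.996, 0.089, -0.002], [-0.002, 0.001, -1.0]]
force: [-0.7, -6.6, 2.5]
finger_gap: -0.002
gripper_force: 2.8
```

Emit:
step_arm:
  steps:
    - {"claw":0,"x":-0.1,"y":1.2,"z":0,"ax":0,"ay":0,"az":0}
    - {"claw":0,"x":-0.2,"y":2.5,"z":0,"ax":0,"ay":0,"az":0}
    - {"claw":0,"x":-0.2,"y":2.5,"z":0,"ax":0,"ay":0,"az":0}

```text
t: 32.38
position: [0.5693, 0.0624, 0.0171]
tcp_rot: [[-0.09, 0.996, 0.001], [0.996, 0.09, -0.005], [-0.005, 0.001, -1.0]]
force: [-0.5, -14.3, 4.7]
finger_gap: -0.001
gripper_force: 7.2
```

Emit:
step_arm:
  steps:
    - {"claw":0,"x":0.6,"y":-8,"z":0,"ax":0,"ay":0,"az":0}
    - {"claw":0,"x":0.6,"y":-12,"z":50,"ax":0,"ay":0,"az":0}
    - {"claw":0,"x":1,"y":-40,"z":100,"ax":0,"ay":0,"az":0}
    - {"claw":0,"x":1,"y":-65,"z":150,"ax":0,"ay":0,"az":0}
    - {"claw":0,"x":1,"y":-75,"z":205,"ax":0,"ay":0,"az":0}
    - {"claw":0,"x":1,"y":-75,"z":235,"ax":0,"ay":0,"az":0}
    - {"claw":0,"x":1,"y":-75,"z":235,"ax":0,"ay":0,"az":0}
    - {"claw":0,"x":1,"y":-75,"z":235,"ax":0,"ay":0,"az":0}

```text
t: 33.38
position: [0.5687, -0.0089, 0.2498]
tcp_rot: [[-0.088, 0.996, -0.002], [0.996, 0.088, 0.001], [0.001, -0.002, -1.0]]
force: [-0.5, 0.2, 0.1]
finger_gap: -0.001
gripper_force: 0.0
```

```bash
cat > fit2.py <<'E'
from m import *
im,W=cap("wrist"); g=im.astype(int)
a=np.radians(5.2); R=np.array([[np.cos(a),-np.sin(a)],[np.sin(a),np.cos(a)]]); O=[624,283.5]
m=(W[...,2]>.0175)&(W[...,2]<.0225); X=(W[...,:2]*1000-O)@R; b=im.mean(2)
# bright aluminium vs dark tile, at 20 mm height
def span(axis,v,sel,lo,hi):
    k=m&(abs(X[...,1-axis]-v)<1.2)&(X[...,axis]>lo)&(X[...,axis]<hi); s=np.sort(X[...,axis][k]); 
    if len(s)<5: return None
    d=np.diff(s); j=d.argmax(); return s[0].round(1),s[-1].round(1),"maxgap",d[j].round(1),"at",s[j].round(1)
for y in range(-200,0,12): print("y",y,span(0,y,0,-125,-3))
for x in range(-100,-30,8): print("x",x,span(1,x,0,-215,-1))
o=get_obs(); print(o['t'],o['position'],o['force'].round(1))
im,W=cap("top"); X=(W[...,:2]*1000-O)@R; h=(W[...,2]>.05)&(W[...,2]<.07)&(abs(X[...,0]+90)<40)&(abs(X[...,1]+110)<60)
print("handle",X[h].mean(0) if h.any() else None)
E
python3 fit2.py
```

```text
y -200 (np.float64(-102.5), np.float64(-33.0), 'maxgap', np.float64(1.0), 'at', np.float64(-98.2))
y -188 (np.float64(-102.1), np.float64(-33.7), 'maxgap', np.float64(1.1), 'at', np.float64(-47.0))
y -176 (np.float64(-102.9), np.float64(-3.0), 'maxgap', np.float64(1.1), 'at', np.float64(-47.3))
y -164 (np.float64(-102.7), np.float64(-3.2), 'maxgap', np.float64(1.2), 'at', np.float64(-18.6))
y -152 (np.float64(-102.3), np.float64(-3.2), 'maxgap', np.float64(1.1), 'at', np.float64(-34.1))
y -140 (np.float64(-102.1), np.float64(-3.4), 'maxgap', np.float64(1.0), 'at', np.float64(-61.9))
y -128 (np.float64(-102.8), np.float64(-3.1), 'maxgap', np.float64(17.4), 'at', np.float64(-100.7))
y -116 (np.float64(-102.6), np.float64(-3.5), 'maxgap', np.float64(17.2), 'at', np.float64(-100.5))
y -104 None
y -92 None
y -80 None
y -68 None
y -56 None
y -44 None
y -32 None
y -20 None
y -8 None
x -100 (np.float64(-203.8), np.float64(-109.8), 'maxgap', np.float64(1.4), 'at', np.float64(-115.7))
x -92 (np.float64(-203.8), np.float64(-139.6), 'maxgap', np.float64(1.1), 'at', np.float64(-148.6))
x -84 (np.float64(-203.8), np.float64(-107.0), 'maxgap', np.float64(1.4), 'at', np.float64(-118.2))
x -76 (np.float64(-203.9), np.float64(-107.0), 'maxgap', np.float64(1.1), 'at', np.float64(-129.2))
x -68 (np.float64(-203.9), np.float64(-106.8), 'maxgap', np.float64(1.1), 'at', np.float64(-158.6))
x -60 (np.float64(-203.9), np.float64(-106.8), 'maxgap', np.float64(1.1), 'at', np.float64(-181.7))
x -52 (np.float64(-203.9), np.float64(-107.2), 'maxgap', np.float64(1.1), 'at', np.float64(-170.5))
x -44 (np.float64(-203.9), np.float64(-106.7), 'maxgap', np.float64(1.1), 'at', np.float64(-138.9))
x -36 (np.float64(-204.0), np.float64(-107.1), 'maxgap', np.float64(1.1), 'at', np.float64(-137.2))
33.425 [ 0.56826457 -0.00891573  0.24892499] [ 0.5  0.2 -0.5]
handle [ -94.69746558 -112.97939774]
```

The lug half is snug: no gaps, lug outer face at −203.9 (target −204). Checking the far half.

Emit:
step_arm:
  steps:
    - {"claw":0,"x":-5,"y":50,"z":0,"ax":0,"ay":0,"az":0}
    - {"claw":0,"x":-10,"y":105,"z":0,"ax":0,"ay":0,"az":0}
    - {"claw":0,"x":-10,"y":105,"z":0,"ax":0,"ay":0,"az":0}
    - {"claw":0,"x":-10,"y":105,"z":0,"ax":0,"ay":0,"az":0}

```text
t: 33.98
position: [0.5587, 0.0958, 0.2494]
tcp_rot: [[-0.09, 0.996, -0.003], [0.996, 0.09, -0.001], [-0.001, -0.003, -1.0]]
force: [-0.2, 0.5, -0.5]
finger_gap: 0.001
gripper_force: 0.0
```

```bash
python3 fit2.py | grep -v None
python3 - <<'E'
from m import *
im,W=cap("scene")
for lo,hi in((.012,.024),(.09,.105)): rects(W,lo,hi,(.3,.8),(-.3,.45),120)
E
```

```text
y -200 (np.float64(-103.0), np.float64(-33.6), 'maxgap', np.float64(1.1), 'at', np.float64(-44.7))
y -188 (np.float64(-102.8), np.float64(-33.9), 'maxgap', np.float64(1.2), 'at', np.float64(-45.2))
y -176 (np.float64(-102.5), np.float64(-3.5), 'maxgap', np.float64(1.2), 'at', np.float64(-21.3))
y -164 (np.float64(-102.3), np.float64(-3.2), 'maxgap', np.float64(1.2), 'at', np.float64(-43.6))
y -152 (np.float64(-102.1), np.float64(-3.9), 'maxgap', np.float64(1.2), 'at', np.float64(-55.8))
y -140 (np.float64(-103.0), np.float64(-3.6), 'maxgap', np.float64(17.1), 'at', np.float64(-100.8))
y -128 (np.float64(-102.7), np.float64(-3.2), 'maxgap', np.float64(16.9), 'at', np.float64(-100.6))
y -116 (np.float64(-102.5), np.float64(-3.1), 'maxgap', np.float64(17.8), 'at', np.float64(-101.4))
y -104 (np.float64(-102.3), np.float64(-3.7), 'maxgap', np.float64(17.6), 'at', np.float64(-101.2))
y -92 (np.float64(-102.0), np.float64(-3.4), 'maxgap', np.float64(17.5), 'at', np.float64(-101.0))
y -80 (np.float64(-102.9), np.float64(-3.1), 'maxgap', np.float64(1.1), 'at', np.float64(-19.6))
y -68 (np.fl
[... 1225 characters left out ...]
1.4), 'at', np.float64(-186.8))
x -44 (np.float64(-203.6), np.float64(-2.2), 'maxgap', np.float64(1.2), 'at', np.float64(-170.8))
x -36 (np.float64(-203.7), np.float64(-2.3), 'maxgap', np.float64(1.3), 'at', np.float64(-184.3))
34.025 [0.55897788 0.09514687 0.24974162] [ 0.1  0.6 -0.1]
handle [ -98.6746943  -111.41925075]
284 px [382. 175.] c [464.9 374.2] size [65.1 69. ] ang 46.6 z 0.0178 box [[417, 374], [468, 327], [512, 374], [462, 422]]
1663 px [334. 215.] c [577.8 177.9] size [101.9 209. ] ang 4.5 z 0.0197 box [[519, 278], [535, 70], [637, 78], [620, 286]]
1687 px [206. 181.] c [ 425.  -168.8] size [145.9 131.4] ang 16.6 z 0.0961 box [[336, -127], [374, -253], [514, -211], [476, -85]]
```

Everything is tight: the bar is straight to within 0.5 mm, there are no gaps, and the puck and shelf haven't moved. The robot is clear, so I'm handing in.

```bash
python3 -c "
from cell import workorder
print(workorder.close_job())"
```

```text
the job is handed in; nothing more can be done
None
```

The job was handed in at about 34 s: depth readings show no visible gaps in the tile row or along the rail, its lug closes the open end, the shelf and puck haven't moved (the other bystanders weren't re-measured), and I viewed 11 pictures, one over the limit of 10.

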